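# Refill the specimen-cup magazine

### The arm

A 6-joint arm with a two-finger parallel gripper is mounted at the origin on the work surface. World frame = base frame: x ahead of the robot, y to its left, z up, the work surface at z = 0. Lengths are in m, angles in degrees, forces in N, time in s.
With the tool pointing down it reaches from about 0.35 to 0.875 m from the base axis. Payload 4.2 kg.
Tool frame: the origin (TCP) lies midway between the tips of the shut fingers; the grasp point (between the pads) lies 19 mm behind it; z points along the fingers, y is the line along which they close (so a half turn about z gives the same grasp; the last joint's range is limited). The gripper opens to 87 mm and grips with 3 to 60 N. Pads are 19 mm wide; open, the fingers measure 117 mm over their backs; the gripper's body (75 mm by 190 mm) begins 51 mm behind the grasp point.
Start: joints at [80.65, 22.042, 0.453, 0, -68.411, -14.817], TCP at [0.256, 0.57, 0.223] pointing down, gripper open.
Joint ranges: [-179.83, 179.83], [-69.29, 118.12], [-61.27, 80.66], [-181.25, 117.63], [-171.15, -9.14], [-177.46, 177.46]. Speed limits (degrees/s): [159.86, 159.86, 180, 180, 180, 180].

### API

Orientations are given as [roll, pitch, yaw] about the fixed x, y, z axes, in that order (R = Rz(yaw) Ry(pitch) Rx(roll)).
In Python, from workcell import env gives the robot as it stands. The module is installed in compiled form; this text tells all that it offers. Calls block until the motion is done:
- env.goto(position, orientation): joint-space move of the TCP to a pose.
- env.move_straight(position, rotation=None, rate=0.15, force_limit=None): straight line of the TCP; rotation=None keeps the orientation; rate is the mean speed in m/s. With force_limit (N) it stops when the force on the tool has changed by that much, and returns True; else False.
- env.set_joints(angles): joint-space move.
- env.gripper_to(opening, grasp_force=None): opening from 0.0 (shut) to 1.0 (fully open); grasp_force is the grip in N (None keeps the last); returns when the fingers have stopped.
- env.dwell(seconds).
- env.inverse_kinematics(position, orientation): joint angles nearest the present ones, or None.
- env.read_state(): the state.
- env.grab_frame(name): name is "scene" or "top" or "wrist"; returns a dict with "image" (384x512x3 uint8, blue, green, red), "fx", "fy", "cx", "cy" (pixels), "D" ([k1, k2, p1, p2, k3] as OpenCV has them; the pictures are not rectified), "position" and "orientation" of the camera in the world. Camera axes: x right, y up, looking along -z (the intrinsics and any distortion apply to the point x, -y, -z); pixel columns grow to the right and rows downward; lengths in m; the calibration is good to about 2 mm. A picture is of the moment at which its call begins. There is no depth.
A pose or a line that the arm cannot do raises env.Unreachable and nothing moves.
- env.close_job(): hands the job in; it is judged then, once.
Trained networks look in a picture, given as the dict that the camera call returned (one of the last four; its "shot" number tells which), for a name from the list of things; names that differ only in an ending like _2 or _b are one class to them, and where a whole thing is asked for, a point or a joint stands for the part that bears it (a point fixed in the world has none). Each returns a list of dicts, best first, with "score" (0 to 1); they miss things now and then, are a little off and sometimes report something else, mostly with a low value. They report only what shows in the picture. A call takes as long as a camera call. They do not tell look-alikes from the thing itself.
- env.search_frame(picture, thing): "xyz" ([x, y, z] in m, in world coordinates, good to about 4 mm: the middle of the surface that is visible of it).
- env.trace(picture, thing): "mask" (384x512 bool, what is visible of it).
The state is a dict: "clock": time; "joint_positions": joint angles; "qvel": joint speeds; "joint_torque": joint torques, N m; "position": TCP position; "tool_rot": TCP orientation; "force": force on the tool from outside, world axes, zero at the start; "wrist_torque": the same for the moment, N m; "opening": opening from 0.0 (shut) to 1.0 (fully open); "finger_force": force on a finger pad.
Only numpy, scipy, OpenCV 4.12 (cv2) and the standard library are available. Lean on these libraries where they do the work, as an engineer would, in place of code of your own. Each camera call takes 0.05 s, during which the arm holds its last target. There are 200 camera calls.

### The job

Refill the specimen-cup magazine: swing the gate lever until it sits in its open notch and the bar is clear of the trough, then push the two loose cups along the trough so that all three cups nest fully home in one another, with the stack against the end stop. Finally swing the lever back into its shut notch so the gate bar closes behind the stack, and leave the things standing on the bench where they are.

Things in the scene. Friction and masses are not known exactly. Their poses are not given: they have to be found in the camera images.
- magazine: Fixed aluminium V trough, open above, sides sloping 30 deg, 88 mm wide. Frame: z up, x along the trough from the loading end (x = -270 mm) to the end stop (x = +170, the face of a white housing 130 mm wide, 125 high), y across; origin on the bench under the trough's middle line. The V's bottom line is 12 mm above the bench, its upper edges 37 mm at y = +-43. The gate lever stands on the -y side.
- stop (a point): Point on the face of the end stop, on the trough's middle line, 55 mm above the bench.
- gate (a joint): Gate lever (rad): an L of steel rod turning about a level axis parallel to the trough; one leg is the gate bar, the other the handle. 0 = shut notch: bar level across the trough, handle straight up. Growing values lift the bar and lean the handle outwards (-y of the magazine). 1.25 = open notch. Travels -0.25 to 1.45, past both notches; friction holds it anywhere, 2 to 4 N at the grip moves it.
- gate_knob (a point): Centre of the black T-grip at the end of the 9 mm handle: a crosswise cylinder, 20 mm diameter, 32 mm long with flat ends, lying along the trough (magazine x). Moves on a circle of 100 mm radius about gate_pivot: at lever value q it is at gate_pivot + 100 mm x (-sin q along the magazine's y, cos q along z).
- gate_pivot (a point): Lever's pivot point, fixed at x = 8, y = -90, z = 52 mm of the magazine.
- gate_tip (a point): Free end of the gate bar (10 mm thick, 95 mm from gate_pivot). Shut, the bar crosses the trough's middle 52 mm above the bench and blocks the cups.
- notch_shut (a point): Shut notch: upper gap in the rim of the grey quadrant plate (47 mm radius) beside the pivot. A small steel pointer on the handle stands in the middle of the gap at lever value 0; in the notch means within about 0.1 rad of that. The notches are marks only: nothing clicks or catches.
- notch_open (a point): Open notch: the other, outer gap in the quadrant plate's rim; the handle's pointer stands in its middle at lever value 1.25, the bar then clear of the trough.
- cup_in: White tapered cup, 80 g or so, lying in the trough between gate and end stop; three alike. Height 84 mm, outside diameter 54 at the base (nosed down to a flat face of 44 over the last 12 mm), 76 at the mouth; wall 2. Origin: centre of the base, z from base to mouth. Mouth towards the stop, closed base towards the loading end, axis rising 9 deg to the mouth; base centre 43 mm above the bench.
- cup_mid: Second cup, the same, lying loose on the loading side of the gate bar, mouth towards the stop. Pushed towards the stop, its mouth rides over the base of cup_in. The floor is raised inside, 30 mm above the base: fully home, each cup's base is 30 mm behind the base of the cup inside it.
- cup_out: Third cup, the same, behind cup_mid, nearest the loading end. A push on its flat base drives cup_mid before it. With the stack home at the stop, the bases stand near x = 84 (cup_in), 54 (cup_mid) and 23 mm (cup_out) of the magazine, cup_out just past the gate bar (x = 8).
- tube_rack: Bystander: white test-tube rack, 80 x 168 x 87 mm high with tubes; origin under its centre.
- bottle: Bystander: white reagent bottle, 60 mm diameter, 150 mm high; origin under its centre.
- tip_tray: Bystander: blue open tray 110 x 90 x 35 mm; origin under its centre.
Mind the look-alikes: they are no part of the job. Leave any orange look-alike of the cup_mid alone.

How it is judged (in metres and radians):
On the way, in this order (a step that is already met when the one before it is completed fails the run):
1. the gate lever stands in its open notch (1.25 rad, within 0.13) (value of joint gate between 1.12 and 1.38 rad), for 0.2 s.
2. all three cups are nested home and the stack is against the end stop (distance between cup_mid and cup_in below 0.0355 m and distance between cup_out and cup_mid below 0.0355 m and angle between the z axis of cup_mid and the z axis of cup_in, either way round below 0.14 rad and angle between the z axis of cup_out and the z axis of cup_mid, either way round below 0.14 rad and x of cup_in in the frame of magazine above 0.078 m and x of cup_out in the frame of magazine above 0.017 m and z of cup_out in the frame of magazine below 0.055 m and y of cup_out in the frame of magazine between -0.012 and 0.012 m), for 0.2 s.
At the end, for the whole second after the job is handed in: All three cups lie at rest in the trough, coaxial, each nested to within 5.5 mm of fully home (bases 30 mm apart), cup_in's base within about 8 mm of its place at the stop, all of the stack past the gate bar, and the lever within 0.12 rad of the shut notch (0) (all of step 2 and linear speed of each of cup_in, cup_mid, cup_out below 0.02 m/s and value of joint gate between -0.12 and 0.12 rad); the robot touches nothing.
It fails at once if the tube rack is shoved more than 25 mm or tipped (distance of tube_rack from where it was at the start of the episode above 0.025 m or angle between tube_rack's own z axis and vertical above 0.3 rad).
It fails at once if the bottle is shoved more than 25 mm or tipped (distance of bottle from where it was at the start of the episode above 0.025 m or angle between bottle's own z axis and vertical above 0.3 rad).
It fails at once if the blue tray is shoved more than 25 mm or tipped (distance of tip_tray from where it was at the start of the episode above 0.025 m or angle between tip_tray's own z axis and vertical above 0.3 rad).
It also fails if it takes over 69 s, if anything falls off the work surface, if the arm or the gripper's body presses on something with over 40 N, if the wrist force passes 120 N, or if a joint passes its speed limit or range.

## Working session

There is one attempt and no reset: what is moved stays moved. The work goes in short steps, each a Python script; the robot and the scene stay as the last script left them, time stands still between calls to the robot, and variables do not carry over. Pictures are saved under pics/ and viewed, at most 10 in all, crops included, and the job is handed in when it is done.

```bash
mkdir -p pics; cat > h.py <<'E'
from workcell import env
import numpy as np, cv2
from scipy.spatial.transform import Rotation as R
E
python3 - <<'E'
from h import *
ims=[]
for c in ("scene","top"):
    f=env.grab_frame(c); cv2.imwrite(f"pics/{c}0.png",f["image"])
    print(c,np.round(f["position"],3),np.round(f["orientation"],1),f["fx"],f["D"])
    for t in ("magazine","gate_knob","gate_pivot","gate_tip","notch_shut","notch_open","cup_in","cup_mid","tube_rack","bottle","tip_tray","stop"):
        try: print(t,[(np.round(d["xyz"],3).tolist(),round(d["score"],2)) for d in env.search_frame(f,t)[:5]])
        except Exception as e: print(t,e)
print(env.read_state()["clock"])
E
```

```text
scene [1.367 0.961 0.9  ] [ 57.6   0.8 136.5] 486.9789052569041 [0.02899548 0.         0.         0.         0.        ]
magazine [([0.553, 0.22, 0.067], 0.97)]
gate_knob [([0.599, 0.014, 0.117], 0.66)]
gate_pivot [([0.554, 0.223, 0.071], 0.87), ([0.598, 0.013, 0.116], 0.64)]
gate_tip [([0.601, 0.014, 0.111], 0.75), ([0.555, 0.222, 0.07], 0.25)]
notch_shut [([0.55, 0.223, 0.069], 0.81)]
notch_open [([0.551, 0.224, 0.071], 0.98)]
cup_in [([0.538, 0.116, 0.071], 0.71)]
cup_mid [([0.491, -0.041, 0.056], 0.95), ([0.702, 0.288, 0.078], 0.48), ([0.601, 0.015, 0.112], 0.21)]
tube_rack [([0.72, -0.241, 0.055], 0.74)]
bottle [([0.702, 0.287, 0.081], 0.94)]
tip_tray [([0.602, 0.019, 0.122], 0.7), ([0.332, 0.462, 0.009], 0.69)]
stop [([0.552, 0.223, 0.069], 0.85)]
top [0.333 0.05  1.267] [  9.5   1.6 -89.9] 367.8016788137385 [-0.10518143  0.          0.          0.          0.        ]
magazine [([0.509, 0.065, 0.04], 0.75)]
gate_knob [([0.588, 0.016, 0.076], 0.57)]
gate_pivot [([0.513, 0.068, 0.036], 0.76)]
gate_tip [([0.595, 0.013, 0.08], 0.59)]
notch_shut [([0.51, 0.067, 0.039], 0.76)]
notch_open [([0.512, 0.068, 0.036], 0.69)]
cup_in [([0.51, 0.125, 0.076], 0.58)]
cup_mid [([0.352, -0.307, 0.058], 0.98), ([0.5, -0.045, 0.076], 0.82)]
tube_rack [([0.698, -0.253, 0.059], 0.65), ([0.493, -0.046, 0.076], 0.16)]
bottle [([0.685, 0.27, 0.099], 0.92)]
tip_tray []
stop [([0.509, 0.065, 0.037], 0.65)]
1.3
```

View pics/scene0.png

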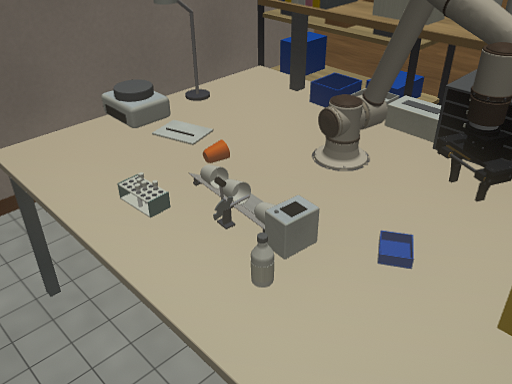

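View pics/top0.png

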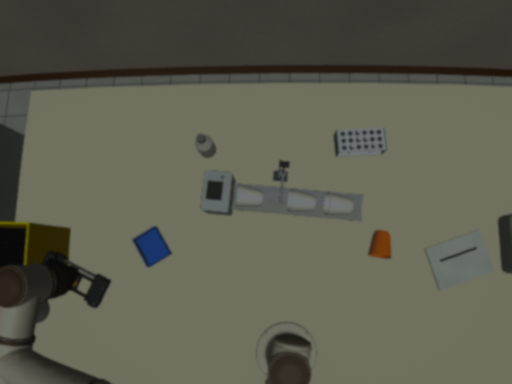

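The magazine lies along world +Y with its stop at +Y. The lever is on the far (+X) side, with its knob near (284,163) in the top view. The orange cup at (381,244) is the look-alike. Next I'll enlarge both views to pick the corners.

```bash
python3 - <<'E'
from h import *
a=cv2.imread("pics/top0.png")[150:232,190:375]; b=cv2.imread("pics/scene0.png")[155:265,180:330]
A=cv2.resize(a,None,fx=4,fy=4,interpolation=cv2.INTER_CUBIC); A=A[:, :]
cv2.imwrite("pics/topc.png",A); cv2.imwrite("pics/scc.png",cv2.resize(b,None,fx=5,fy=5,interpolation=cv2.INTER_CUBIC))
E
```

```text
(no output)
```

View pics/topc.png

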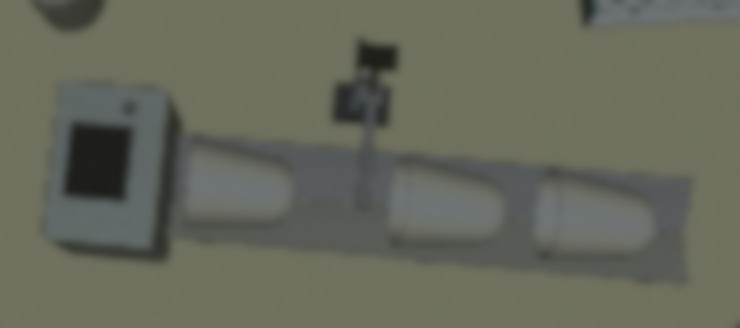

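View pics/scc.png

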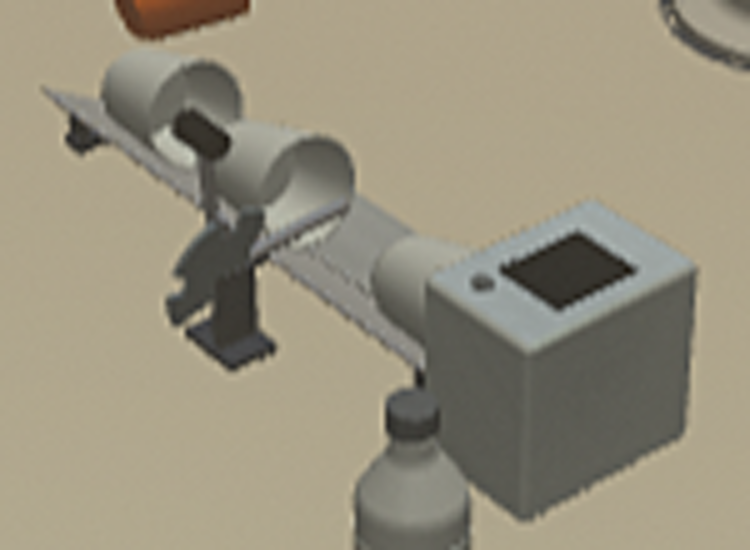

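```bash
cat >> h.py <<'E'
def proj(f,P):
    P=np.atleast_2d(P); Rc=R.from_euler("xyz",f["orientation"],degrees=True)
    c=Rc.inv().apply(P-np.array(f["position"]))*[1,-1,-1]
    K=np.array([[f["fx"],0,f["cx"]],[0,f["fy"],f["cy"]],[0,0,1]])
    return cv2.projectPoints(c.reshape(-1,1,3),np.zeros(3),np.zeros(3),K,np.array(f["D"],float))[0].reshape(-1,2)
def m2w(p,P):
    P=np.atleast_2d(P); c,s=np.cos(p[2]),np.sin(p[2])
    return np.c_[p[0]+c*P[:,0]-s*P[:,1],p[1]+s*P[:,0]+c*P[:,1],P[:,2]]
def knob(q): return [.008,-.09-.1*np.sin(q),.052+.1*np.cos(q)]
E
python3 - <<'E'
from h import *
from scipy.optimize import least_squares
ft=env.grab_frame("top"); fs=env.grab_frame("scene")
tp=[((692,179),(-.27,-.043,.037)),((687,283),(-.27,.043,.037)),((168,92),(.17,-.065,.125)),((154,248),(.17,.065,.125)),((378,56),None)]
sp=[((42,90),(-.27,-.043,.037)),((428,285),(.17,-.065,.125)),((592,203),(.17,.065,.125)),((203,135),None)]
tu=np.array([t[0] for t in tp])/4+[190,150]-.4; su=np.array([t[0] for t in sp])/5+[180,155]-.4
def res(p):
    g=lambda l:m2w(p,[x[1] or knob(p[3]) for x in l])
    return np.r_[proj(ft,g(tp))-tu,proj(fs,g(sp))-su].ravel()
r=least_squares(res,[.51,.05,1.5,0],loss="soft_l1"); p=r.x
print(np.round(p,4),np.round(res(p).reshape(-1,2),1).tolist()); np.save("p.npy",p)
print("knob",m2w(p,knob(p[3])),"x-axis deg",np.degrees(p[2]))
for f in(ft,fs):
    for d in env.search_frame(f,"cup_mid"): 
        x=d["xyz"]; dx=np.array(x[:2])-p[:2];c,s=np.cos(p[2]),np.sin(p[2]); print("mag",np.round([c*dx[0]+s*dx[1],-s*dx[0]+c*dx[1],x[2]],3),round(d["score"],2))
E
```

```text
[0.5037 0.0103 1.4811 0.0819] [[0.1, -0.0], [0.1, -0.8], [-0.0, -1.1], [-0.8, 0.4], [-0.7, 0.0], [0.6, -0.5], [-1.1, -2.3], [0.4, -2.2], [-0.1, -0.1]]
knob [[0.60220524 0.00946909 0.15166442]] x-axis deg 84.86102347952972
mag [-0.328  0.124  0.059] 0.76
mag [-0.06   0.006  0.076] 0.75
mag [-0.049  0.01   0.056] 0.58
```

```bash
cat >> h.py <<'E'
p=np.load("p.npy")
def ori(th,flip=1):
    """tool y along magazine x, tip leaning towards the stop by th deg"""
    t=np.radians(th); z=np.array([np.sin(t),0,-np.cos(t)]); y=flip*np.array([np.cos(t),0,np.sin(t)])
    M=np.c_[np.cross(y,z),y,z]
    return R.from_matrix(R.from_euler("z",p[2]).as_matrix()@M).as_euler("xyz",degrees=True)
def tcp_knob(q,up=0): return m2w(p,np.array(knob(q))+[0,0,-.019+up])[0]
def st():
    s=env.read_state(); print("t",round(s["clock"],2),"pos",np.round(s["position"],3),"F",np.round(s["force"],1),"op",round(s["opening"],3),"ff",np.round(s["finger_force"],1)); return s
E
python3 - <<'E'
from h import *
for fl in(1,-1):
    print(fl,env.inverse_kinematics(tcp_knob(0,.1),ori(0,fl)),env.inverse_kinematics(tcp_knob(1.25),ori(0,fl)),
     [env.inverse_kinematics(m2w(p,[x,0,.042])[0],ori(25,fl)) for x in(-.3,.01)])
E
```

```text
1 [ 1.65863018e+01  1.86365255e+01 -3.13048056e+00 -2.54444375e-14
 -6.82329939e+01 -1.11725278e+02] [ 1.35608723e+01  3.56340174e+01 -5.00965458e-01 -2.54444375e-14
 -5.38650171e+01 -1.08699849e+02] [array([-28.53689406,  33.81013057,  -3.56271411, -25.25745211,
       -65.37011679, -53.35530969]), array([  2.7977896 ,  25.04322622, -17.91859389, -33.87550178,
       -48.67240739, -74.83571368])]
-1 [ 1.65863018e+01  1.86365255e+01 -3.13048056e+00  2.54444375e-14
 -6.82329939e+01  6.82747217e+01] [ 1.35608723e+01  3.56340174e+01 -5.00965458e-01  2.54444375e-14
 -5.38650171e+01  7.13001512e+01] [array([-28.53689406,  33.81013057,  -3.56271411, -25.25745211,
       -65.37011679, 126.64469031]), array([  2.7977896 ,  25.04322622, -17.91859389, -33.87550178,
       -48.67240739, 105.16428632])]
```

```bash
python3 - <<'E'
from h import *
q0=p[3]
env.goto(tcp_knob(q0,.1),ori(0)); 
f=env.grab_frame("wrist"); cv2.imwrite("pics/w1.png",f["image"])
u=proj(f,m2w(p,[knob(q0),knob(0),[.008,-.09,.052],[-.27,-.043,.037],[.17,-.065,.125]])); print(np.round(u))
st()
E
```

```text
[[254. 200.]
 [254. 190.]
 [254. 163.]
 [ 10. 120.]
 [439. 154.]]
t 3.9 pos [0.602 0.01  0.233] F [ 0.3 -0.2  0.3] op 0.997 ff 0.0
```

View pics/w1.png

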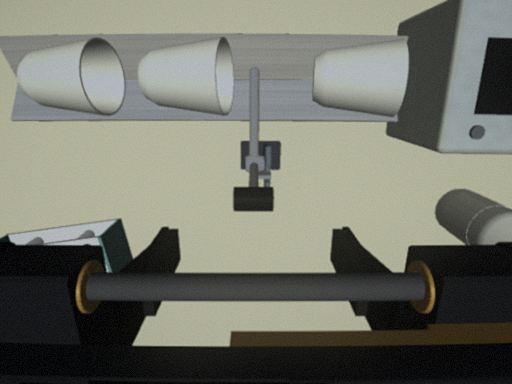

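The wrist view shows the knob at (253,199), against a prediction of (254,200). The trough and housing corners agree to within 3 px, so I'll grasp and swing.

```bash
python3 - <<'E'
from h import *
q0=p[3]
env.move_straight(tcp_knob(q0),rate=.1,force_limit=10)
env.gripper_to(0.3,25); s=st()
if .25<s["opening"]<.5:
    for q in np.linspace(q0,1.25,8)[1:]:
        env.move_straight(tcp_knob(q),rate=.06); s=st()
        if np.linalg.norm(s["force"])>35: break
    env.dwell(.3)
    for f in("top","scene"):
        g=env.grab_frame(f); print(np.round(proj(g,m2w(p,knob(1.25)))))
        cv2.imwrite(f"pics/{f}1.png",g["image"])
a=cv2.imread("pics/scene1.png")[140:260,170:330]
cv2.imwrite("pics/sc1c.png",cv2.resize(a,None,fx=4,fy=4,interpolation=cv2.INTER_CUBIC))
E
```

```text
t 6.0 pos [0.602 0.009 0.133] F [ 0.  -3.7  0.3] op 0.364 ff 25.0
t 6.42 pos [0.618 0.007 0.13 ] F [-1.6 -5.9  1. ] op 0.364 ff 25.0
t 6.85 pos [0.634 0.006 0.124] F [ 0.3 -6.1 -0.2] op 0.36 ff 25.0
t 7.28 pos [0.649 0.004 0.116] F [ 0.8 -5.1 -0.8] op 0.36 ff 25.0
t 7.7 pos [0.662 0.003 0.106] F [-0.1 -6.  -0.1] op 0.367 ff 25.0
t 8.12 pos [0.673 0.002 0.093] F [-0.2 -6.   0.8] op 0.361 ff 25.0
t 8.55 pos [0.682 0.001 0.079] F [-0.1 -5.8 -1.5] op 0.361 ff 25.0
t 8.97 pos [0.689 0.001 0.064] F [ 1.3 -5.8 -0.8] op 0.363 ff 25.0
[[285. 143.]]
[[197. 211.]]
```

View pics/sc1c.png

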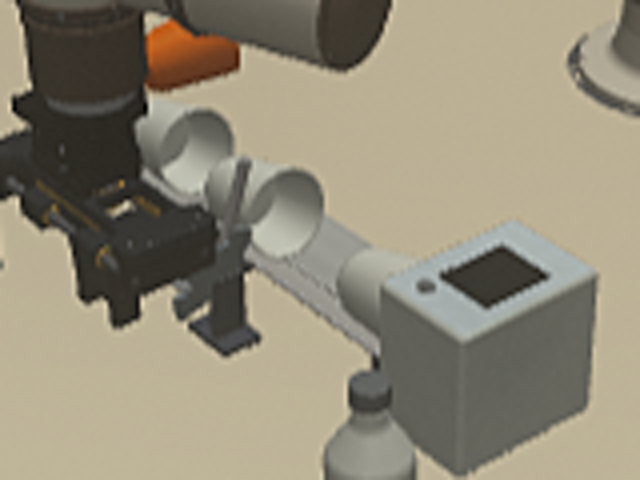

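The bar is up near vertical, with its tip at (243,165) in the crop, and the lever is in the open region. I'll release it and start the push from the loading end.

```bash
cat >> h.py <<'E'
def push(x,z=.036): return m2w(p,[x,0,z])[0]
def magx(s): c,d=np.cos(p[2]),np.sin(p[2]); v=np.array(s["position"])[:2]-p[:2]; return np.round([c*v[0]+d*v[1],-d*v[0]+c*v[1]],4)
E
python3 - <<'E'
from h import *
env.gripper_to(0.9)
env.move_straight(tcp_knob(1.25,.12),rate=.2)
f=env.grab_frame("top"); cv2.imwrite("pics/top2.png",f["image"])
env.goto(push(-.32,.2),ori(25)); env.gripper_to(0.0,40)
env.move_straight(push(-.315),rate=.15,force_limit=8); st()
for x,lim in((-.16,15),(-.06,20),(-.015,25)):
    hit=env.move_straight(push(x),rate=.05,force_limit=lim); s=st(); print(hit,magx(s))
    if hit: break
for c in("scene","top"):
    f=env.grab_frame(c); cv2.imwrite(f"pics/{c}3.png",f["image"])
a=cv2.imread("pics/scene3.png")[140:260,170:330]; b=cv2.imread("pics/top3.png")[140:240,190:370]
cv2.imwrite("pics/c3.png",np.vstack([cv2.resize(a,(440,330),interpolation=cv2.INTER_CUBIC),cv2.resize(b,(440,244),interpolation=cv2.INTER_CUBIC)]))
E
```

```text
t 15.28 pos [ 0.476 -0.304  0.037] F [ 0.3 -1.   1.5] op 0.005 ff 0.0
t 18.52 pos [ 0.489 -0.149  0.036] F [ 0.2 -1.9  0.8] op 0.008 ff 0.5
False [-0.1601 -0.    ]
t 20.68 pos [ 0.498 -0.05   0.036] F [ 0.  -0.1 -0.8] op 0.003 ff 0.5
False [-0.0601 -0.    ]
t 21.73 pos [ 0.502 -0.004  0.036] F [-0.   0.   0.5] op 0.007 ff 0.0
False [-0.0147  0.0001]
```

View pics/c3.png

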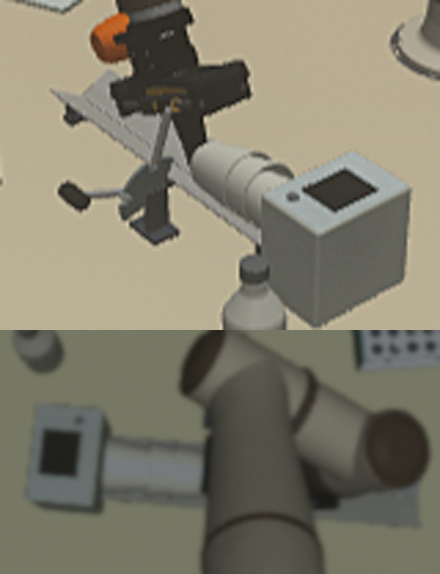

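The cups are nesting in line, with two mouth rims visible at (235,180) and (265,180). I'll drive them home under force control.

```bash
python3 - <<'E'
from h import *
hit=env.move_straight(push(.018),rate=.03,force_limit=25); s=st(); print(hit,magx(s)); env.dwell(.4)
s=st(); print(magx(s))
env.move_straight(push(magx(s)[0]-.06),rate=.15)
env.move_straight(push(-.07,.22),rate=.25)
env.goto(push(-.25,.25),ori(0)); st()
for c in("scene","top"):
    f=env.grab_frame(c); cv2.imwrite(f"pics/{c}4.png",f["image"])
    print(np.round(proj(f,m2w(p,[[.023,0,.043]]))))
a=cv2.imread("pics/scene4.png")[160:250,200:320]; b=cv2.imread("pics/top4.png")[150:220,195:315]
cv2.imwrite("pics/c4.png",np.vstack([cv2.resize(a,None,fx=3.7,fy=3.7,interpolation=cv2.INTER_CUBIC),cv2.resize(b,None,fx=3.7,fy=3.7,interpolation=cv2.INTER_CUBIC)]))
E
```

```text
t 23.07 pos [0.505 0.026 0.036] F [-1.3 -8.8  2.5] op 0.003 ff 4.3
False [ 0.0161 -0.0002]
t 23.48 pos [0.505 0.026 0.036] F [-1.4 -8.6  2.2] op 0.004 ff 4.3
[ 0.0161 -0.0002]
t 25.67 pos [ 0.481 -0.238  0.248] F [-0.4  0.1  0.2] op 0.007 ff 0.0
[[250. 202.]]
[[276. 199.]]
```

View pics/c4.png

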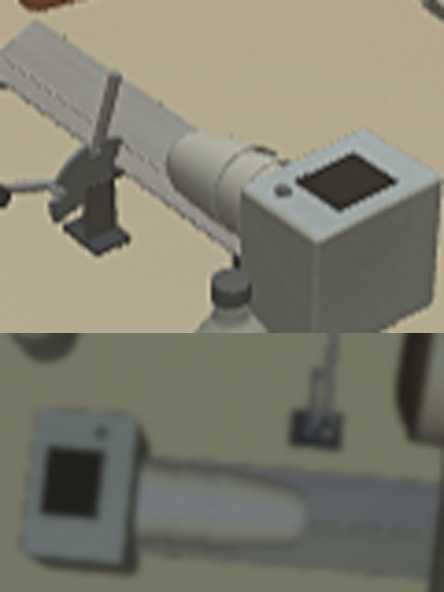

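The stack looks seated, but 8.6 N is a modest push. I'll press once more, harder, then check from close above with the wrist camera.

```bash
python3 - <<'E'
from h import *
env.goto(push(-.07,.15),ori(25)); env.move_straight(push(-.05),rate=.2)
env.move_straight(push(.005),rate=.1,force_limit=15); st()
hit=env.move_straight(push(.035),rate=.03,force_limit=32); s=st(); print(hit,magx(s)); env.dwell(.4); s=st(); print(magx(s))
env.move_straight(push(magx(s)[0]-.05),rate=.15)
env.move_straight(push(-.06,.2),rate=.25)
env.goto(m2w(p,[.07,-.06,.26])[0],ori(0)); st()
f=env.grab_frame("wrist"); I=f["image"].copy()
for x,r in((.023,.022),(.107,.038),(.138,.038)):
    # axis heights: base centre .043, 9 deg
    z=.043+(.084*np.sin(np.radians(9)) if r>.03 else 0)
    u=proj(f,m2w(p,[[x,-r,z],[x,r,z],[x-.006,0,z+r]])); print(np.round(u).tolist())
    for v in u: cv2.circle(I,tuple(int(round(t)) for t in v),2,(0,0,255),-1)
cv2.imwrite("pics/w5.png",I)
E
```

```text
t 28.01 pos [0.504 0.015 0.036] F [ 1.  -0.2  0.2] op 0.006 ff 0.0
t 28.67 pos [0.506 0.026 0.036] F [-1.  -4.2  2.2] op 0.005 ff 2.1
True [ 0.0159 -0.0005]
t 29.07 pos [0.506 0.026 0.035] F [-0.7 -4.9  2.8] op 0.007 ff 2.4
[ 0.016  -0.0005]
t 31.07 pos [0.569 0.076 0.258] F [-0.2 -0.1  0.5] op 0.001 ff 0.0
[[215.0, 134.0], [214.0, 96.0], [206.0, 117.0]]
[[286.0, 150.0], [288.0, 81.0], [285.0, 119.0]]
[[313.0, 150.0], [316.0, 81.0], [315.0, 119.0]]
```

View pics/w5.png

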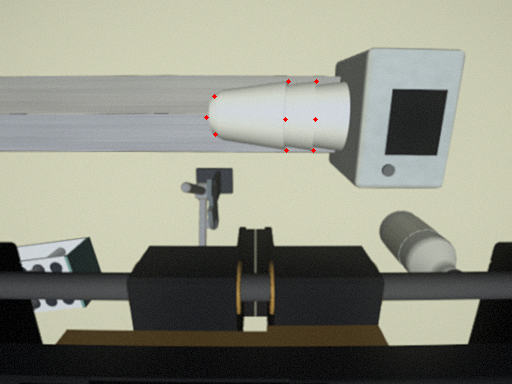

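The rims at x≈286 and 315 px and the base at 206 px fall exactly on the predicted home marks. The second push also met a hard stop at 32 N. Now I'll close the gate.

```bash
python3 - <<'E'
from h import *
env.gripper_to(0.9)
env.goto(tcp_knob(1.25,.12),ori(0))
print(env.move_straight(tcp_knob(1.25),rate=.12,force_limit=10))
env.gripper_to(0.3,25); s=st()
if .25<s["opening"]<.5:
    for q in np.linspace(1.25,0,8)[1:]:
        env.move_straight(tcp_knob(q),rate=.06)
    env.dwell(.2); st()
    env.gripper_to(0.9); env.move_straight(tcp_knob(0,.1),rate=.15); st()
    f=env.grab_frame("wrist"); I=f["image"].copy()
    for q in(-.12,0,.12): print(np.round(proj(f,m2w(p,knob(q)))))
    for x,r in((.023,.022),(.107,.038),(.138,.038)):
        z=.043+(.084*np.sin(np.radians(9)) if r>.03 else 0)
        for v in proj(f,m2w(p,[[x,-r,z],[x,r,z],[x-.006,0,z+r]])): cv2.circle(I,tuple(int(round(t)) for t in v),2,(0,0,255),-1)
    cv2.imwrite("pics/w6.png",I)
E
```

```text
False
t 35.19 pos [0.688 0.001 0.064] F [ 0.5 -3.7  0.1] op 0.361 ff 25.0
t 38.54 pos [0.594 0.009 0.133] F [-0.9 -5.3  0. ] op 0.365 ff 25.0
t 40.38 pos [0.593 0.01  0.232] F [-0.6 -0.3 -0.1] op 0.904 ff 0.0
[[255. 187.]]
[[255. 201.]]
[[255. 214.]]
```

View pics/w6.png

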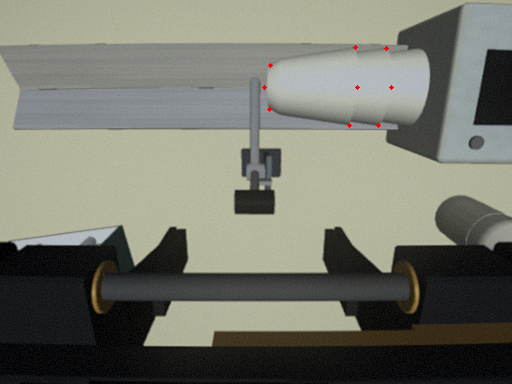

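The knob is at (254,202) against a predicted (255,201) for q = 0. The bar lies behind the stack and the rims are still on their marks, so I'll hand in.

```bash
python3 -c "
from h import *
print(env.close_job())"
```

```text
the job is handed in; nothing more can be done
None
```

I handed the job in at about 40 s of the 69 s allowed: in the last wrist picture the three cups were nested home at the stop and the lever was within about 0.01 rad of shut, but the hand-in returned no verdict.

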